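# Index the turntable and set its brake

## Robot

A 7-joint arm with a two-finger parallel gripper is mounted at the origin on a cart in front of the work surface, level with it; the furniture and walls round the work are solid. World frame = base frame: x ahead of the robot, y to its left, z up, the work surface at z = 0. Lengths are in m, angles in rad, forces in N, time in s.
With the tool pointing down it reaches from about 0.425 to 0.875 m from the base axis. Payload 4.7 kg.
Tool frame: the origin (TCP) lies at the very end of the fingers, on their centre line; the grasp point (between the pads) lies 19 mm behind it; z points along the fingers, y is the direction in which the jaws open and shut (so a half turn about z gives the same grasp; the last joint's range is limited). The gripper opens to 87 mm and grips with 3 to 60 N. Pads are 19 mm wide; open, the fingers measure 117 mm over their backs; the gripper's body (75 mm by 190 mm) begins 51 mm behind the grasp point.
Start: joints at [-1.182, 0.321, -0.07, 1.45, 0.023, 1.371, -0.057], TCP at [0.238, 0.605, 0.223] pointing down, gripper open.
Joint ranges: [-2.86, 2.86], [-0.3, 2.09], [-1.38, 1.24], [0.06, 2.45], [-1.56, 4.7], [0.09, 2.05], [-2.69, 2.69]. Speed limits (rad/s): [2.57, 2.57, 3.14, 3.14, 3.14, 3.14, 3.14].

## Interface

Orientations are given as a rotation vector (axis times angle).
In Python, from bench import * gives the robot as it stands.
- The arm moves only by the shell command python3 -m jog 'ROWS' [OPENING] [FORCE]. ROWS is JSON, a list of rows, each a list of 4 numbers: the shift along the world's x, y, z in mm, then the turn about the world's z in rad. In form: [[x, y, z, twist], ...]. A call has exactly 8 rows; each row is the pose to reach, as a shift and turn from the pose commanded when the call began; what a row does not reach only later rows make up. A row lasts 1/8 s, in which the tool goes at most 62.5 mm and 10.7 degrees, less where a joint would pass 70% of its speed; a pose out of reach is approached as far as the arm can. A call with a gripper value outside its range is refused whole. OPENING is the opening, from -1 (shut) to 1 (fully open), set as the call begins (- or left out, the last holds). The fingers move at their own pace and stop on an object; FORCE is the grip in N (left out, the last holds). Time passes only in rows, so rows that repeat a pose let the fingers close, or fill a call up. It gives the time, the measured TCP pose, the force and the opening at its end, in the units of the state.
- get_state(): the state, without advancing time (a new reading comes with each control period).
- get_image(name): name is "side" or "top"; returns a dict with "image" (420x560x3 uint8, red, green, blue), "fx", "fy", "cx", "cy" (pixels), "position" and "rotation" of the camera in the world. Camera axes: x right, y down, z forward; pixel columns grow to the right and rows downward; lengths in m; the calibration is good to about 2 mm. A picture is of the moment at which its call begins. There is no depth.
- close_job(): hands the job in, once; it reports no verdict.
The state is a dict: "time": time; "joint_positions": joint angles; "qd": joint speeds; "joint_torque": joint torques, N m; "position": TCP position; "tool_rot": TCP orientation; "ft_force": force on the tool from outside, world axes, zero at the start; "torque": the same for the moment, N m; "grip_width": opening from 0.0 (shut) to 1.0 (fully open).
Only numpy, scipy, OpenCV 4.12 (cv2) and the standard library are available. Lean on these libraries where they do the work, as an engineer would, in place of code of your own. Each camera call takes 0.05 s, during which the arm holds its last target. There are 200 camera calls.

## Task

With a finger, push on the spokes of the small turntable, either way round, until the one nest that holds a speaker capsule stands exactly at the fixed pointer on the foot. Then push the brake lever by its upright peg all the way over to its other stop, leaving the capsule at the pointer. Only push: do not touch the capsule, do not lift anything, and leave the spare capsule, the spool and the keypad beside it where they are.

Things in the scene. Friction and masses are not known exactly. Their poses are not given: they have to be found in the camera images.
- foot: Grey foot of the turntable, bolted to a fixed plywood riser board (385 x 460 mm) whose top is 115 mm above the bench; turned up to 0.3 rad. Flange 170 mm across, 10 mm thick. Origin on the board's top, on the turntable's axis. In its frame the steel pointer stands at 150 degrees counter-clockwise from x; the brake bracket (110 mm wide, 10 mm thick) reaches out along -y to 155 mm from the axis.
- pointer_tip (a point): Tip of the fixed steel pointer, at the rim of the disc, 85 mm from the axis, 33 mm above the board; the pointer block, up to 118 mm from the axis and 32 to 33 mm high, passes under the spokes.
- station (a point): Where the capsule's origin must finally be: fixed point on the line from the axis to the pointer, 45 mm from the axis, 50 mm above the board (level of the disc's top).
- nest (a point): Centre of the floor of the loaded nest, 45 mm from the turntable's axis, 50 mm above the board; it turns with the table. The table turns without end either way and starts 0.9 rad or more away from the pointer, on either side. Its bearing is stiff (0.25 N m): it stays where it is left and does not coast.
- disc_top (a point): Middle of the top of the aluminium disc, 154 mm across, 50 mm above the board. On it three equal ring nests (inner diameter 43 mm, outer 51 mm, 8 mm high, centres 45 mm from the axis), 120 degrees apart, only one loaded; a dark tick on the rim marks each nest. The hub nut in the middle reaches 64 mm above the board. Three spokes stand out half-way between the nests.
- spokes: The three spokes, rigid parts of the turntable: level steel bars 12 mm thick, underside 37 mm and top 49 mm above the board, from the disc's rim (77 mm from the axis) to black ball ends 20 mm across, outer end at 138 mm. Origin on the axis at board level; its x axis points to the loaded nest and turns with it. Under the spokes beyond the flange is bare board.
- spoke_a (a point): Point on the centre line of the spoke 60 degrees counter-clockwise from the loaded nest, 105 mm from the axis, 43 mm above the board: a good place to push, sideways.
- spoke_b (a point): The same point on the spoke opposite the loaded nest (180 degrees).
- spoke_c (a point): The same point on the spoke 300 degrees counter-clockwise from the loaded nest.
- brake (a joint): Angle of the brake lever (rad), positive counter-clockwise seen from above: 0 = released stop, 0.9 = applied stop. Starts between 0 and 0.1, turns stiffly (0.12 N m), stays where it is left. A flat steel bar 16 mm wide, 12 to 20 mm above the board. The brake's grip on the disc is not modelled: the table turns no harder once it is on.
- brake_pivot (a point): Vertical pivot of the brake lever on the foot's bracket, 100 mm from the turntable's axis along the foot's -y, 20 mm above the board.
- brake_peg (a point): On the axis of the black upright peg at the lever's outer end, 65 mm from the pivot, 40 mm above the board; 14 mm across, top at 59 mm. From the pivot it points 0.45 rad clockwise of the foot's -y at joint 0, and 0.45 rad counter-clockwise of it (towards the foot's +x) at 0.9. It passes outside the spokes' ends.
- seated_capsule: Loose black speaker capsule, round, 40 mm across, 15 mm high, resting in its nest with about 1.5 mm play all round; origin at the centre of its underside, 50 mm above the board when seated. Not to be touched.
- spare_capsule: Loose bystander: an equal capsule, 40 mm across, 15 mm high, on the board about 190 mm from the turntable's axis; origin at the centre of its underside.
- spool: Loose bystander: spool of solder wire, 64 mm across, 40 mm high, upright on the board about 200 mm from the axis; origin at the centre of its underside.
- keypad: Loose bystander: steel keypad module, 78 x 62 mm, 18 mm high, flat on the board about 210 mm from the axis; origin at the centre of its underside.

How it is judged:
By the outcome, as a careful person would: the job done as asked, in the order asked, and still so for the second after the job is handed in, with the robot touching nothing.
It also fails if it takes over 54 s, if anything falls off the work surface, if the arm or the gripper's body presses on something with over 40 N, if the wrist force passes 120 N, or if a joint passes its speed limit or range.

## Working session

There is one attempt and no reset: what is moved stays moved. The work goes in short steps, Python scripts to look and compute and a shell command to move; the robot and the scene stay as the last step left them, time stands still between calls to the robot, and variables do not carry over. Pictures are saved under pics/ and viewed, about 8 in all and at most 12, crops included, and the job is handed in when it is done.

```bash
mkdir -p pics; ls; cat > h.py <<'E'
from bench import *
import numpy as np, cv2
def snap(n,f):
    d=get_image(n); cv2.imwrite(f,cv2.cvtColor(d["image"],cv2.COLOR_RGB2BGR)); return d
def ray(d,u,v,z):
    R=np.array(d["rotation"]);p=np.array(d["position"])
    r=R@np.array([(u-d["cx"])/d["fx"],(v-d["cy"])/d["fy"],1]); return p+r*(z-p[2])/r[2]
def proj(d,P):
    c=np.array(d["rotation"]).T@(np.array(P)-np.array(d["position"])); return d["cx"]+d["fx"]*c[0]/c[2],d["cy"]+d["fy"]*c[1]/c[2]
E
python3 - <<'E'
from h import *
for n in("top","side"):
    d=snap(n,f"pics/{n}0.png");print(n,d["fx"],d["cx"],d["cy"],d["position"],np.array(d["rotation"]).round(3).tolist())
s=get_state();print(s["time"],s["position"],s["tool_rot"],s["ft_force"],s["grip_width"])
E
```

```text
pics
top 473.03660071389726 280.17439693516866 209.39548992068464 [0.36136323 0.04922561 1.15554395] [-2.225, 1.978, -0.209]
side 427.693376277155 284.01745031139035 214.95158202226312 [0.55705977 0.75629627 0.6982627 ] [-0.09, 2.804, -1.395]
0.1 [0.23782563 0.60439196 0.22156143] [-5.85238847e-01 -3.08639278e+00  2.67914003e-03] [ 0.72865576 -0.39543187 -0.01665099] 0.9995709462246
```

View pics/top0.png

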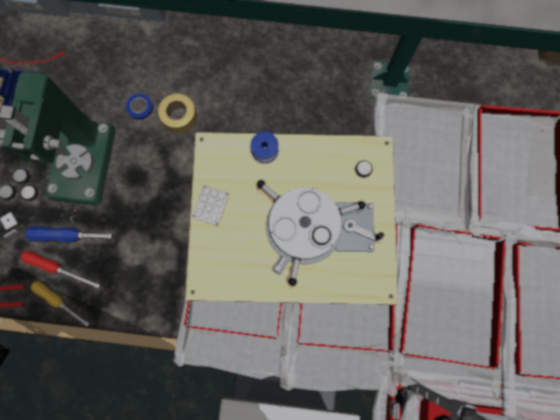

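View pics/side0.png

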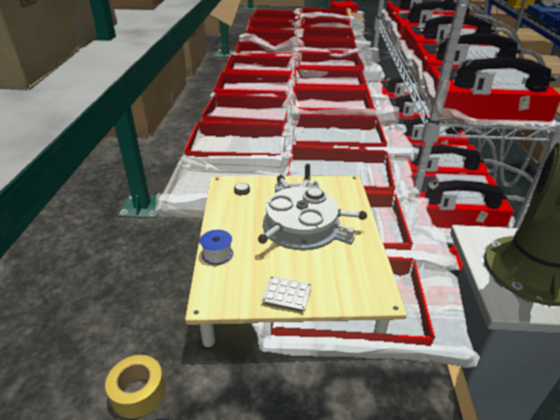

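The top view shows the board at about px (190–395, 133–303), the disc near (305,224), the loaded nest near (321,236), the pointer block near (281,263) and the brake on the right near (365,228), with its peg near (379,237). The camera rotations are rotation vectors, so I'll fix the helper and view an enlarged crop.

```bash
sed -i 's/np.array(d\["rotation"\])/Rot(d["rotation"])/; 2a from scipy.spatial.transform import Rotation\ndef Rot(r): return Rotation.from_rotvec(r).as_matrix()' h.py
python3 - <<'E'
from h import *
im=cv2.imread("pics/top0.png")[130:305,190:400]
cv2.imwrite("pics/crop0.png",cv2.resize(im,None,fx=3.4,fy=3.4,interpolation=cv2.INTER_CUBIC))
d=get_image("top")
for n,u,v,z in[("disc",305,224,.165),("c1",201.5,139,.115),("c2",386,143,.115),("c3",390.5,296,.115),("c4",192,291,.115),("spool",265,146,.155),("spare",364,168,.13),("keypad",211,205,.133)]:
    print(n,ray(d,u,v,z).round(4))
E
```

```text
disc [0.5461 0.0175 0.165 ]
c1 [0.7268 0.2759 0.115 ]
c2 [ 0.7672 -0.1504  0.115 ]
c3 [ 0.4197 -0.1848  0.115 ]
c4 [0.3799 0.2436 0.115 ]
spool [0.713  0.1243 0.155 ]
spare [ 0.6961 -0.1024  0.13  ]
keypad [0.5702 0.2277 0.133 ]
```

View pics/crop0.png

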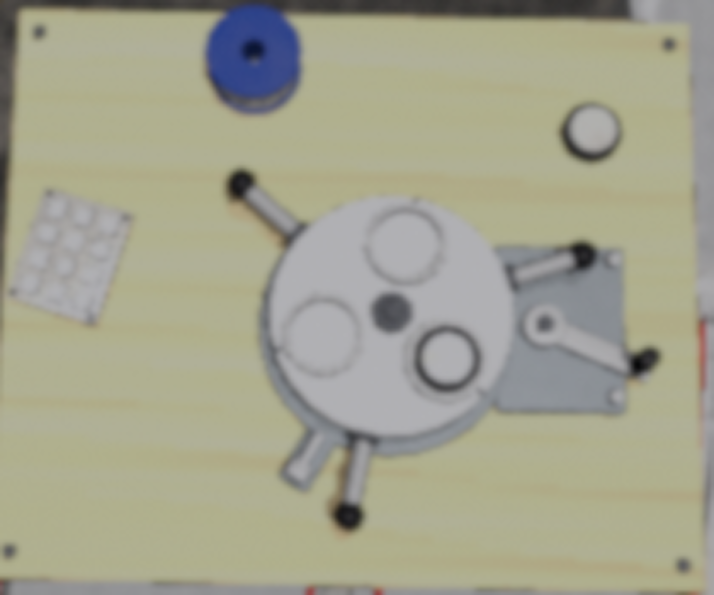

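```bash
python3 - <<'E'
from h import *
d=get_image("top")
f=lambda u,v,z: ray(d,190+(u+.5)/3.4-.5,130+(v+.5)/3.4-.5,z)[:2]
P={"disc":(392,316,.165),"nut":(391,312,.179),"ballA":(240,184,.158),"ballB":(583,255,.158),"ballC":(348,515,.158),"caps":(447,358,.18),"ring1":(404,246,.173),"ring2":(323,337,.173),"pivot":(545,324,.135),"peg":(650,356,.174),"br1":(622,248,.125),"br2":(625,410,.125),"ptrend":(295,481,.148),"spool":(254,50,.155),"spare":(592,130,.13),"key":(72,257,.133)}
W={k:f(*v) for k,v in P.items()}
A,B,C=W["ballA"],W["ballB"],W["ballC"]
M=np.array([B-A,C-A]);c=np.linalg.solve(2*M,[B@B-A@A,C@C-A@A]);print("circ",c,np.linalg.norm(A-c))
c=(A+B+C)/3;print("mean",c)
for k,w in W.items():
    e=w-c;print(k,w.round(4),"r",(1e3*np.hypot(*e)).round(1),"ang",np.degrees(np.arctan2(e[1],e[0])).round(1))
E
```

```text
circ [0.55138275 0.01837684] 0.12830477240568708
mean [0.5507619  0.01878105]
disc [0.5491 0.0179] r 1.8 ang -151.8
nut [0.5489 0.0192] r 1.9 ang 166.1
ballA [0.6247 0.1237] r 128.3 ang 54.8
ballB [ 0.6039 -0.0987] r 128.9 ang -65.7
ballC [0.4237 0.0313] r 127.6 ang 174.4
caps [ 0.5242 -0.0179] r 45.3 ang -125.9
ring1 [0.5929 0.0154] r 42.2 ang -4.5
ring2 [0.5295 0.0592] r 45.7 ang 117.8
pivot [ 0.5612 -0.0815] r 100.8 ang -84.1
peg [ 0.5411 -0.1426] r 161.7 ang -93.4
br1 [ 0.6196 -0.1287] r 162.7 ang -65.0
br2 [ 0.5132 -0.1388] r 162.0 ang -103.4
ptrend [0.4413 0.0663] r 119.3 ang 156.5
spool [0.7167 0.1262] r 197.7 ang 32.9
spare [ 0.6963 -0.1018] r 189.0 ang -39.7
key [0.5696 0.228 ] r 210.1 ang 84.8
```

```bash
python3 -m jog '[[25,-35,20,0],[65,-90,20,-0.05],[105,-145,20,-0.1],[145,-200,20,-0.15],[185,-255,20,-0.2],[225,-310,20,-0.24],[265,-365,20,-0.24],[300,-415,20,-0.24]]' -1 20; python3 -m jog '[[25,-35,0,0],[50,-68,-10,0],[50,-68,-20,0],[50,-68,-20,0],[50,-68,-20,0],[50,-68,-20,0],[50,-68,-20,0],[50,-68,-20,0]]'
python3 - <<'E'
from h import *
from bench import *
s=get_state();p=np.array(s["position"]);R=Rot(s["tool_rot"])
y=R[:,1];print(p,"jaw",np.degrees(np.arctan2(y[1],y[0])),s["joint_positions"],s["grip_width"],R[:,2])
E
```

```text
time: 1.2
position: [0.5206, 0.2139, 0.2427]
tool_rot: [0.95, 2.994, 0.001]
ft_force: [0.2, 1.3, 0.8]
grip_width: 0.168
time: 2.2
position: [0.5697, 0.1479, 0.2228]
tool_rot: [0.95, 2.994, 0.001]
ft_force: [0.2, -0.7, -0.5]
grip_width: 0.005
[0.56967745 0.14792387 0.22283509] jaw 54.80370294408179 [-0.59019012  0.1909935   0.33439509  1.62251801 -0.06416977  1.33841615
  0.70982942] 0.0046882763722563585 [ 4.28820539e-04  2.17279392e-04 -9.99999884e-01]
```

```bash
python3 -m jog '[[18,-26,0,0],[18,-26,-20,0],[18,-26,-40,0],[18,-26,-60,0],[18,-26,-80,0],[18,-26,-81,0],[18,-26,-81,0],[18,-26,-81,0]]'
cat > tab.py <<'E'
from h import *
import sys
c=np.array([.5509,.0185])
def F(t,w=15.5,r=105):
    t=np.radians(t);return c*1e3+r*np.array([np.cos(t),np.sin(t)])+w*np.array([-np.sin(t),np.cos(t)])
s=get_state();p=np.array(s["position"])*1e3;y=Rot(s["tool_rot"])[:,1];j=np.degrees(np.arctan2(y[1],y[0]))
print(s["time"],p.round(1),"jaw",j.round(1),"f",s["ft_force"].round(1))
for t in map(float,sys.argv[1:]): print(t,(F(t)-p[:2]).round(1),np.radians(t-j).round(3))
E
python3 tab.py 58 52 47 42 37 32 27 22 17 12 7 2 -3 -8 -13 -18 -21
```

```text
time: 3.2
position: [0.5884, 0.1218, 0.1428]
tool_rot: [0.95, 2.993, 0.002]
ft_force: [0.7, 0.5, -0.7]
grip_width: 0.005
3.2 [588.4 121.8 142.8] jaw 54.8 f [ 0.7  0.5 -0.7]
58.0 [ 5. -6.] 0.056
52.0 [ 14.9 -11. ] -0.048
47.0 [ 22.8 -15.9] -0.136
42.0 [ 30.1 -21.5] -0.223
37.0 [ 37.  -27.7] -0.31
32.0 [ 43.3 -34.5] -0.398
27.0 [ 49.  -41.8] -0.485
22.0 [ 54.  -49.6] -0.572
17.0 [ 58.4 -57.8] -0.659
12.0 [ 62.  -66.3] -0.747
7.0 [ 64.8 -75.1] -0.834
2.0 [ 66.9 -84.2] -0.921
-3.0 [ 68.1 -93.3] -1.008
-8.0 [  68.6 -102.6] -1.096
-13.0 [  68.3 -111.8] -1.183
-18.0 [  67.1 -121. ] -1.27
-21.0 [  66.1 -126.5] -1.323
```

```bash
python3 -m jog '[[5,-6,0,0],[15,-11,0,-0.05],[23,-16,0,-0.14],[30,-21.5,0,-0.22],[37,-28,0,-0.31],[43,-34.5,0,-0.4],[49,-42,0,-0.48],[54,-49.5,0,-0.57]]'; python3 tab.py 22 17 12 7 2 -3 -8 -13 -18
```

```text
time: 4.2
position: [0.6423, 0.0728, 0.1418]
tool_rot: [-1.759, -2.602, -0.002]
ft_force: [-2.1, 1.9, 1.5]
grip_width: 0.005
4.2 [642.3  72.8 141.8] jaw 21.9 f [-2.1  1.9  1.5]
22.0 [ 0.2 -0.6] 0.002
17.0 [ 4.5 -8.7] -0.085
12.0 [  8.1 -17.3] -0.172
7.0 [ 11.  -26.1] -0.26
2.0 [ 13.  -35.1] -0.347
-3.0 [ 14.3 -44.3] -0.434
-8.0 [ 14.8 -53.5] -0.521
-13.0 [ 14.4 -62.8] -0.609
-18.0 [ 13.3 -72. ] -0.696
```

```bash
python3 -m jog '[[4.5,-9,0,-0.09],[8,-17,0,-0.17],[11,-26,0,-0.26],[13,-35,0,-0.35],[14.5,-44,0,-0.43],[15,-53.5,0,-0.52],[14.5,-63,0,-0.61],[13.5,-72,0,-0.69]]'; python3 tab.py -18 -21 -24.2; python3 - <<'E'
from h import *
d=snap("top","pics/top1.png")
im=cv2.imread("pics/top1.png")[150:310,225:395]
cv2.imwrite("pics/crop1.png",cv2.resize(im,None,fx=3.6,fy=3.6,interpolation=cv2.INTER_CUBIC))
E
```

```text
time: 5.2
position: [0.6563, 0.001, 0.1419]
tool_rot: [-2.535, -1.855, -0.003]
ft_force: [0.3, 3.1, 0.1]
grip_width: 0.005
5.2 [656.3   1.  141.9] jaw -17.6 f [0.3 3.1 0.1]
-18.0 [-0.7 -0.2] -0.007
-21.0 [-1.8 -5.7] -0.059
-24.2 [ -3.3 -11.4] -0.115
```

View pics/crop1.png

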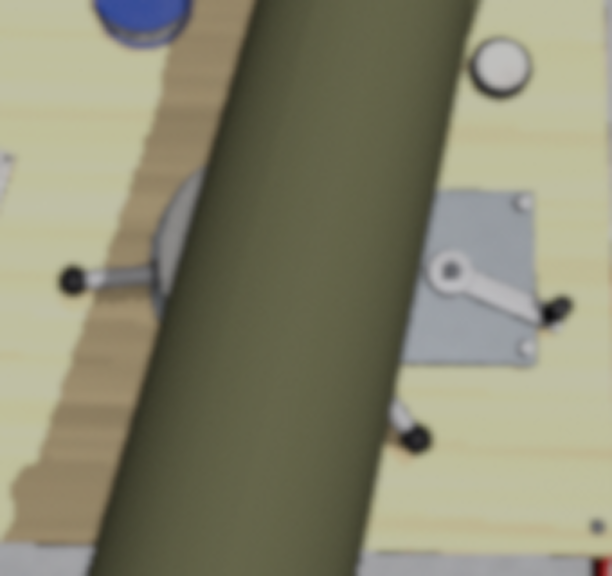

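The arm hides the middle. Two spoke ends are visible, at crop (72,280) and (414,439), so I'll compute the table angle from them.

```bash
cat > ang.py <<'E'
from h import *
d=get_image("top");c=np.array([.5509,.0185])
def a(u,v,z=.158,s=3.6,x0=225,y0=150):
    e=ray(d,x0+(u+.5)/s-.5,y0+(v+.5)/s-.5,z)[:2]-c;return (1e3*np.hypot(*e)).round(1),np.degrees(np.arctan2(e[1],e[0])).round(1)
E
python3 -c "
from ang import *
print(a(72,280),a(414,439),a(449,270,.135))"
```

```text
(np.float64(128.8), np.float64(101.6)) (np.float64(127.5), np.float64(-138.7)) (np.float64(99.3), np.float64(-83.8))
```

```bash
python3 -m jog '[[-1,-3,0,-0.03],[-2,-5.5,0,-0.06],[-2.5,-8,0,-0.08],[-2.5,-8,0,-0.08],[-1,-2,0,-0.08],[5,15,0,-0.08],[12,30,40,-0.08],[15,40,100,-0.08]]'; python3 -m jog '[[10,60,20,0],[10,120,20,0],[10,180,20,0],[10,220,20,0],[10,240,20,0],[10,250,20,0],[10,250,20,0],[10,250,20,0]]'; python3 - <<'E'
from h import *
snap("side","pics/side2.png");snap("top","pics/top2.png")
im=cv2.imread("pics/top2.png")[180:300,245:395]
im2=cv2.imread("pics/side2.png")[165:265,240:390]
r=lambda i,s:cv2.resize(i,None,fx=s,fy=s,interpolation=cv2.INTER_CUBIC)
cv2.imwrite("pics/crop2.png",r(im,5))
cv2.imwrite("pics/crop2s.png",r(im2,5))
E
```

```text
time: 6.3
position: [0.6689, 0.0431, 0.24]
tool_rot: [-2.6, -1.758, 0.008]
ft_force: [0.7, -0.3, 0.9]
grip_width: 0.003
time: 7.3
position: [0.6809, 0.2875, 0.262]
tool_rot: [2.606, 1.752, -0.0]
ft_force: [1.0, 0.4, 1.0]
grip_width: 0.006
```

View pics/crop2.png

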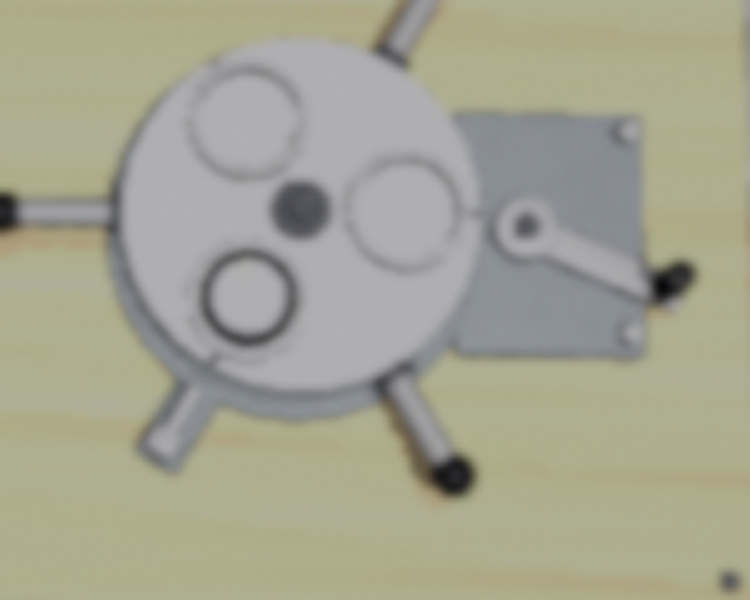

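View pics/crop2s.png

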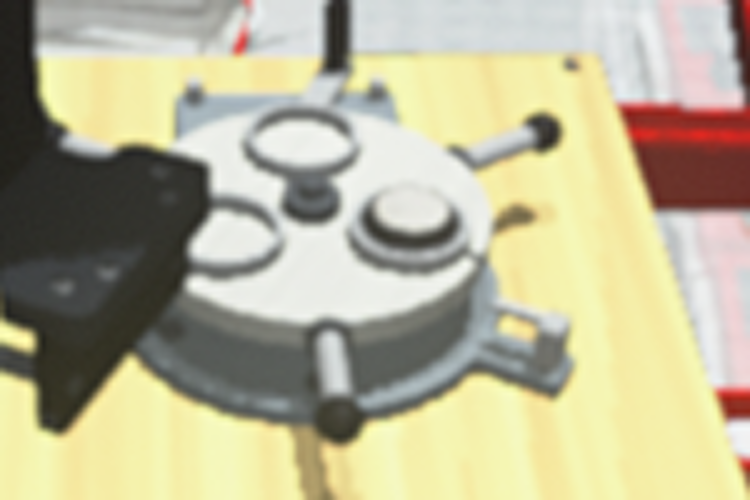

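Top crop: the tick at (218,357) and the capsule at (249,299) line up closely with the pointer block, whose end is at about (158,462). The side view agrees roughly. Now I'll put numbers on the remaining error.

```bash
python3 - <<'E'
from ang import *
g=lambda u,v,z: ray(d,245+(u+.5)/5-.5,180+(v+.5)/5-.5,z)[:2]
A=lambda e:np.degrees(np.arctan2(e[1],e[0])).round(2)
print("disc c",g(299.5,215,.165))
b1,b2=g(640,115,.125),g(643,355,.125); print("bracket edge yaw",A(b1-b2),np.linalg.norm(b1-b2), "mid",A((b1+b2)/2-c),np.linalg.norm((b1+b2)/2-c))
s1,s2=g(627,131,.128),g(631,333,.128); print("screws yaw",A(s1-s2),"mid",A((s1+s2)/2-c))
p=g(526,226,.139);print("pivot",A(p-c),np.linalg.norm(p-c))
e1,e2=g(138,452,.125),g(178,472,.125);print("ptr end low",A(e1-c),A(e2-c),np.linalg.norm((e1+e2)/2-c),"perp",A(e2-e1))
for n,q in(("tick",g(218,357,.165)),("caps",g(249,299,.18)),("ball1",g(5,212,.158)),("ball2",g(453,475,.158)),("empty R",g(404,213,.173)),("empty L",g(246,122,.173))):
    print(n,A(q-c),np.linalg.norm(q-c))
# ellipse fits: dark blobs for balls
im=cv2.imread("pics/top2.png");hsv=cv2.cvtColor(im,cv2.COLOR_BGR2GRAY)
m=(hsv<60).astype(np.uint8);n,l,st,ce=cv2.connectedComponentsWithStats(m)
for i in range(1,n):
    x,y=ce[i]
    if 240<x<395 and 150<y<300 and st[i,4]>10: q=ray(d,x,y,.158)[:2];print(ce[i].round(1),st[i,4],A(q-c),np.linalg.norm(q-c).round(4))
E
```

```text
disc c [0.54901289 0.01884398]
bracket edge yaw 5.08 0.10772622841703915 mid -84.35 0.15270345225353682
screws yaw 5.56 mid -84.14
pivot -84.38 0.09963539096771017
ptr end low 151.59 160.8 0.11988673573113112 perp -109.69
tick 157.15 0.07187460531286949
caps 157.18 0.04613345917623955
ball1 96.38 0.12647235149773212
ball2 -143.79 0.12782554465531645
empty R -86.52 0.04323256334296739
empty L 39.0 0.043695183495818204
[333.5 172.5] 26 -23.43 0.1286
[244.6 222.1] 35 96.44 0.1287
[378.5 235.9] 30 -93.85 0.16
[334.9 274.7] 39 -144.11 0.1277
```

```bash
python3 - <<'E'
from ang import *
im=cv2.imread("pics/top2.png").astype(float); f=im[:,:,2]-im[:,:,0]  # R-B: wood high, grey low
A=lambda e:np.degrees(np.arctan2(e[1],e[0])).round(2)
def edge(line,lo,hi):
    g=np.abs(np.diff(line[lo:hi]));i=g.argmax();s=slice(max(i-2,0),i+3);return lo+.5+(np.arange(len(g))[s]*g[s]).sum()/g[s].sum()
def fit(P,z=.125):
    W=np.array([ray(d,u,v,z)[:2] for u,v in P])
    for _ in range(4):
        m=W.mean(0);_,_,V=np.linalg.svd(W-m);r=(W-m)@V[1];k=abs(r)<max(.0008,2*np.median(abs(r)));W=W[k]
    return m,V[0],len(W),r.std()
out=[(edge(f[v],366,380),v) for v in list(range(207,231))+list(range(244,248))]
up=[(u,edge(f[:,u],195,210)) for u in range(343,369)]
dn=[(u,edge(f[:,u],243,258)) for u in range(341,369)]
for n,P in(("out",out),("up",up),("dn",dn)):
    m,v,k,s=fit(P);print(n,m,A(v),k,s, "dist from c",abs(np.cross(m-c,v)))
g=cv2.cvtColor(im.astype(np.uint8),cv2.COLOR_BGR2GRAY).astype(float)
def cen(u0,v0,w=3):
    p=g[v0-w:v0+w+1,u0-w:u0+w+1];k=np.clip(np.percentile(p,60)-p,0,None);yy,xx=np.mgrid[-w:w+1,-w:w+1]
    return u0+(xx*k).sum()/k.sum(),v0+(yy*k).sum()/k.sum()
B=[]
for u,v in((333,172),(245,222),(335,275)): B.append(ray(d,*cen(u,v,5),.158)[:2])
B=np.array(B);cc=B.mean(0);print("c",cc,[ (A(b-cc),np.linalg.norm(b-cc).round(4)) for b in B])
p=ray(d,*cen(350,225),.139)[:2];print("pivot",p,A(p-cc)+90,np.linalg.norm(p-cc))
E
```

```text
out [ 0.57505407 -0.13315105] -174.22 28 0.00015914496765320665 dist from c 0.1533121465702139
up [ 0.6156172  -0.09069292] -84.35 26 0.0001338429149268974 dist from c 0.05364915934265225
dn [ 0.50700518 -0.09765295] -84.14 28 0.00010439572109170435 dist from c 0.055528987880586286
c [0.55073246 0.01946078] [(np.float64(-23.59), np.float64(0.1284)), (np.float64(96.5), np.float64(0.1276)), (np.float64(-143.85), np.float64(0.1279))]
pivot [ 0.56083435 -0.08070282] 5.760000000000005 0.10067171060025347<stdin>:15: DeprecationWarning: Arrays of 2-dimensional vectors are deprecated. Use arrays of 3-dimensional vectors instead. (deprecated in NumPy 2.0)
```

```bash
python3 -m jog '[[-2,-50,0,0],[-6,-110,0,0],[-12,-170,0,0],[-16,-230,-20,0],[-20,-265,-50,-0.02],[-20,-279,-90,-0.02],[-20,-279,-120,-0.02],[-20,-279,-120,-0.02]]';  python3 -m jog '[[0,0,0,0],[0,0,0,0],[-3,-6,0,0],[-4,-9,0,0],[-4,-9,0,0],[-4,-9,0,0],[-4,-9,0,0],[-4,-9,0,0]]'; python3 tab.py
```

```text
time: 8.5
position: [0.6582, 0.0108, 0.1392]
tool_rot: [-2.621, -1.728, 0.007]
ft_force: [-0.3, 0.6, -0.4]
grip_width: 0.004
time: 9.5
position: [0.6562, 0.0023, 0.1415]
tool_rot: [2.622, 1.731, -0.0]
ft_force: [0.7, 0.3, 0.0]
grip_width: 0.005
9.5 [656.2   2.3 141.5] jaw -23.1 f [0.7 0.3 0. ]
```

```bash
python3 -m jog '[[-1.5,-4,0,0],[-2.5,-8,0,0],[-3,-9.5,0,0],[-3,-10.5,0,0],[-3,-10.5,0,0],[-3,-10.5,0,0],[-3,-10.5,0,0],[-3,-10.5,0,0]]'; cat > spk.py <<'E'
from ang import *
cc=np.array([.55073,.01946]);im=snap("top","pics/last.png")["image"]
s=get_state();print(s["position"].round(4),s["ft_force"].round(1))
g=cv2.cvtColor(im,cv2.COLOR_RGB2GRAY).astype(float)
A=lambda e:np.degrees(np.arctan2(e[1],e[0])).round(2)
def cen(u0,v0,w=5):
    p=g[v0-w:v0+w+1,u0-w:u0+w+1];k=np.clip(np.percentile(p,60)-p,0,None);yy,xx=np.mgrid[-w:w+1,-w:w+1]
    return u0+(xx*k).sum()/k.sum(),v0+(yy*k).sum()/k.sum()
for o,u,v in((0,333,172),(120,245,222),(-120,335,275)):
    b=ray(d,*cen(u,v),.158)[:2]-cc;print(o,(A(b)-o).round(2),np.linalg.norm(b).round(4))
E
python3 spk.py
```

```text
time: 10.5
position: [0.6532, -0.0083, 0.1416]
tool_rot: [2.622, 1.731, -0.0]
ft_force: [0.4, 0.1, 0.2]
grip_width: 0.003
[ 0.6532 -0.0083  0.1416] [-0.1  1.4  0.5]
0 -26.83 0.1325
120 -23.5 0.1277
-120 -23.63 0.1284
```

```bash
python3 -m jog '[[-0.2,-0.5,0,0],[-0.4,-1,0,0],[-0.4,-1,0,0],[-0.4,-1,0,0],[-0.4,-1,0,0],[-0.4,-1,0,0],[-0.4,-1,0,0],[-0.4,-1,0,0]]';python3 spk.py
```

```text
time: 11.6
position: [0.6529, -0.0093, 0.1416]
tool_rot: [2.622, 1.731, 0.0]
ft_force: [0.8, 1.6, -1.4]
grip_width: 0.004
[ 0.6528 -0.0094  0.1416] [1.3 2.5 0. ]
0 -26.86 0.1307
120 -24.01 0.1277
-120 -24.06 0.1285
```

```bash
python3 -m jog '[[-0.1,-0.2,0,0],[-0.1,-0.2,0,0],[-0.1,-0.2,0,0],[1,2,0,0],[6,14,0,0],[12,30,30,0],[15,50,70,0],[15,80,100,0]]'; python3 -m jog '[[0,50,20,0],[0,110,20,0],[0,170,20,0],[0,200,20,0],[0,215,20,0],[0,215,20,0],[0,215,20,0],[0,215,20,0]]'; python3 spk.py
```

```text
time: 12.7
position: [0.6684, 0.0704, 0.2434]
tool_rot: [2.622, 1.727, 0.001]
ft_force: [0.6, 0.4, 0.4]
grip_width: 0.003
time: 13.7
position: [0.6684, 0.2833, 0.262]
tool_rot: [2.624, 1.726, 0.0]
ft_force: [0.0, -0.8, -0.5]
grip_width: 0.005
[0.6682 0.2841 0.262 ] [ 0.6 -0.4  0.1]
0 -24.32 0.1286
120 -24.21 0.1277
-120 -24.41 0.128
```

The table now reads −24.31° against a target of −24.24° on the spoke scale. Next is the brake.

```bash
python3 -m jog '[[-10,-25,0,0],[-30,-75,0,0],[-50,-125,0,0],[-70,-175,0,0.03],[-90,-225,0,0.06],[-110,-275,0,0.09],[-130,-325,0,0.09],[-150,-375,0,0.09]]'; python3 tab.py
```

```text
time: 14.8
position: [0.5168, -0.0915, 0.2619]
tool_rot: [-2.542, -1.846, -0.002]
ft_force: [-0.0, -0.8, -0.2]
grip_width: 0.004
14.8 [516.8 -91.5 261.9] jaw -18.0 f [-0.  -0.8 -0.2]
```

```bash
python3 -m jog '[[-7,-20,0,0],[-14,-38,0,0],[-14,-38,-40,0],[-14,-38,-80,0],[-14,-38,-117,0],[-14,-38,-117,0],[-14,-38,-117,0],[-14,-38,-117,0]]'; python3 - <<'E'
from h import *
s=get_state();p=np.array(s["position"])*1e3;y=Rot(s["tool_rot"])[:,1];j=np.degrees(np.arctan2(y[1],y[0]))
print(p.round(1),j,s["ft_force"].round(1))
for a,w in((-108,30),(-108,22),(-101,22),(-94,22),(-87,22),(-80,22),(-73,22),(-66,22),(-61,22),(-58.4,22)):
    t=np.radians(a);print(a,(np.array([560.8,-80.3])+65*np.array([np.cos(t),np.sin(t)])-w*np.array([-np.sin(t),np.cos(t)])-p[:2]).round(1),np.radians(a+90-j).round(2))
E
```

```text
time: 15.8
position: [0.5052, -0.1274, 0.1464]
tool_rot: [2.539, 1.846, 0.004]
ft_force: [0.2, 0.2, 0.9]
grip_width: 0.006
[ 505.2 -127.4  146.4] -17.95719019299754 [0.2 0.2 0.9]
-108 [ 6.9 -5.5] -0.0
-108 [14.6 -7.9] -0.0
-101 [ 21.6 -12.5] 0.12
-94 [ 29.1 -16.2] 0.24
-87 [ 37. -19.] 0.37
-80 [ 45.2 -20.8] 0.49
-73 [ 53.5 -21.5] 0.61
-66 [ 61.9 -21.3] 0.73
-61 [ 67.8 -20.4] 0.82
-58.4 [ 70.9 -19.8] 0.86
```

```bash
python3 -m jog '[[7,-5.5,0,0],[14.5,-8,0,0],[21.5,-12.5,0,0.12],[29,-16,0,0.24],[37,-19,0,0.37],[45,-21,0,0.49],[53.5,-21.5,0,0.61],[62,-21.5,0,0.73]]'; python3 -m jog '[[3,0.5,0,0.05],[6,1,0,0.1],[8,1.5,0,0.13],[8,1.5,0,0.13],[8,1.5,0,0.13],[8,1.5,0,0.13],[8,1.5,0,0.13],[8,1.5,0,0.13]]'; python3 tab.py
```

```text
time: 16.8
position: [0.5659, -0.1496, 0.1446]
tool_rot: [-1.71, -2.635, 0.001]
ft_force: [-2.1, 0.4, 2.6]
grip_width: 0.0
time: 17.8
position: [0.5737, -0.1475, 0.1446]
tool_rot: [1.54, 2.738, -0.0]
ft_force: [-1.7, -2.0, -0.7]
grip_width: -0.0
17.8 [ 573.7 -147.5  144.6] jaw 31.3 f [-1.7 -2.  -0.7]
```

```bash
python3 -m jog '[[1,0.6,0,0],[2,1.2,0,0],[2.6,1.6,0,0],[2.6,1.6,0,0],[2.6,1.6,0,0],[2.6,1.6,0,0],[2.6,1.6,0,0],[2.6,1.6,0,0]]'; python3 tab.py
```

```text
time: 18.8
position: [0.5765, -0.1456, 0.1446]
tool_rot: [1.54, 2.738, 0.0]
ft_force: [-0.0, -1.5, 0.4]
grip_width: 0.009
18.8 [ 576.5 -145.6  144.6] jaw 31.3 f [-0.  -1.5  0.4]
```

```bash
python3 -m jog '[[0.8,0.5,0,0],[1.7,1,0,0],[1.7,1,0,0],[1.7,1,0,0],[1.7,1,0,0],[1.7,1,0,0],[1.7,1,0,0],[1.7,1,0,0]]'; python3 tab.py
```

```text
time: 19.8
position: [0.5781, -0.1448, 0.1446]
tool_rot: [1.54, 2.738, 0.0]
ft_force: [-0.3, -2.2, 0.5]
grip_width: 0.005
19.8 [ 578.1 -144.8  144.6] jaw 31.3 f [-0.3 -2.2  0.5]
```

```bash
python3 -m jog '[[0.8,0.5,0,0],[1.7,1,0,0],[1.7,1,0,0],[1.7,1,0,0],[1.7,1,0,0],[1.7,1,0,0],[1.7,1,0,0],[1.7,1,0,0]]'; python3 tab.py; python3 - <<'E'
from h import *
d=snap("side","pics/side3.png")
im=cv2.imread("pics/side3.png")[150:270,230:390]
cv2.imwrite("pics/crop3.png",cv2.resize(im,None,fx=4.8,fy=4.8,interpolation=cv2.INTER_CUBIC))
E
```

```text
time: 20.8
position: [0.5788, -0.1445, 0.1445]
tool_rot: [-1.541, -2.736, 0.002]
ft_force: [-3.8, -3.3, 1.9]
grip_width: 0.01
20.8 [ 578.8 -144.5  144.5] jaw 31.2 f [-3.8 -3.3  1.9]
```

View pics/crop3.png

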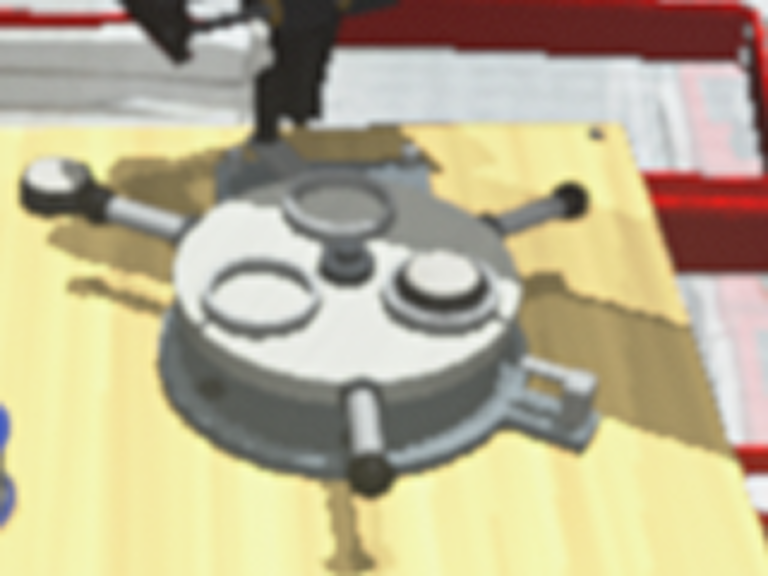

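The side view shows the finger at the peg, around crop (265,120), with the capsule still in its nest towards the pointer. The force is rising and the finger has stalled, so the stop is probably reached. I'll press once more to confirm, then back away.

```bash
python3 -m jog '[[0.8,0.5,0,0],[1.7,1,0,0],[2.5,1.5,0,0],[2.5,1.5,0,0],[2.5,1.5,0,0],[2.5,1.5,0,0],[2.5,1.5,0,0],[2.5,1.5,0,0]]'; python3 -m jog '[[-5,-3,0,0],[-12,-8,0,0],[-20,-12,0,0],[-25,-16,20,0],[-25,-16,60,0],[-25,-16,100,0],[-25,-16,117,0],[-25,-16,117,0]]'; python3 -m jog '[[10,50,0,0],[25,100,0,0],[40,150,0,0],[60,200,0,0],[80,250,0,0],[100,300,0,0],[110,350,0,0],[120,400,0,0]]';python3 -m jog '[[0,30,0,0],[0,60,0,0],[0,60,0,0],[0,60,0,0],[0,60,0,0],[0,60,0,0],[0,60,0,0],[0,60,0,0]]'; python3 spk.py; python3 - <<'E'
import cv2
im=cv2.imread("pics/last.png")[130:305,190:400]
cv2.imwrite("pics/crop4.png",cv2.resize(im,None,fx=3.4,fy=3.4,interpolation=cv2.INTER_CUBIC))
E
```

```text
time: 21.85
position: [0.579, -0.1444, 0.1444]
tool_rot: [-1.541, -2.732, 0.006]
ft_force: [-9.3, -5.1, 3.8]
grip_width: 0.005
time: 22.85
position: [0.558, -0.1585, 0.2631]
tool_rot: [1.539, 2.736, 0.002]
ft_force: [0.2, 0.9, -0.1]
grip_width: 0.004
time: 23.85
position: [0.6768, 0.2431, 0.2591]
tool_rot: [-1.54, -2.736, 0.004]
ft_force: [0.1, -0.3, -0.4]
grip_width: 0.003
time: 24.85
position: [0.6774, 0.3016, 0.2617]
tool_rot: [1.54, 2.738, 0.0]
ft_force: [-0.6, -1.1, -0.3]
grip_width: -0.0
[0.6773 0.3017 0.2617] [0.3 0.1 0.5]
0 -24.32 0.1286
120 -24.21 0.1277
-120 -24.41 0.128
```

View pics/crop4.png

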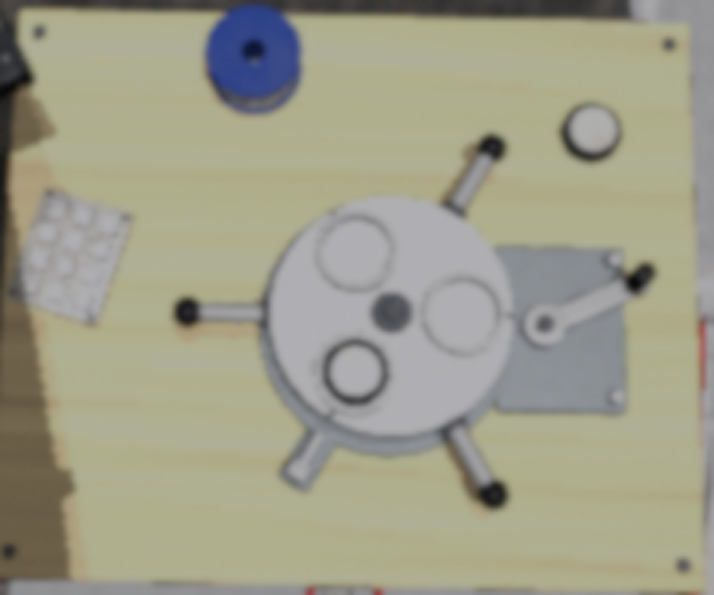

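The final top view shows the tick and capsule in line with the pointer. The lever has swung over (peg top at crop (645,272)) and the bystanders are where they started. I'll check the peg angle and hand in.

```bash
python3 - <<'E'
from ang import *
p=ray(d,190+645.5/3.4-.5,130+272.5/3.4-.5,.174)[:2]-np.array([.5608,-.0803])
print("brake",np.radians(np.degrees(np.arctan2(p[1],p[0]))+84.24)+.45,np.linalg.norm(p))
close_job()
E
```

```text
brake 0.8857277269056233 0.06436904210085241
the job is handed in; nothing more can be done
```

The job is done and handed in: the loaded nest stands at the pointer, and the brake lever is at its applied stop. It took about 25 s of the 54 s allowed.

- **Turntable:** I pushed the spoke opposite the loaded nest about 78° clockwise with the closed fingers, then added a correction of about 0.6°. In the last picture the three spoke ends read −24.32°, −24.21° and −24.41°. The target from the bracket and pivot is −24.24°, with an uncertainty of roughly 0.1–0.2°. The readings were the same before and after the brake push, so the table did not move.
- **Brake:** I pushed the peg until the finger stalled with the force rising to about 11 N. The picture reads 0.886 rad against 0.9 at the stop, which is within reading error.
- **Capsule and bystanders:** In the last picture the capsule sits in its nest, and the spare capsule, spool and keypad look unmoved. I checked those three by eye, not by measurement. The arm was clear of everything at hand-in.
- **Disagreement:** The finger went about 4 mm further than I predicted before the brake stop, probably because my assumed finger thickness was too large. My rough early readings of the pointer's direction (about 156.2–156.5°) differed by under 1° from the bracket-based 155.8°. I used the bracket value because four of its measurements agreed.

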